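# Load the curing hood

### The arm

A 6-joint arm with a two-finger parallel gripper is mounted at the origin on the work surface. World frame = base frame: x ahead of the robot, y to its left, z up, the work surface at z = 0. Lengths are in mm, angles in degrees, forces in N, time in s.
With the tool pointing down it reaches from about 250 to 800 mm from the base axis. Payload 3.9 kg.
Tool frame: the origin (TCP) lies between the finger pads; the fingertips stand 8 mm ahead of it and the grasp point (between the pads) lies 11 mm behind it; z points along the fingers, y is the line along which they close (so a half turn about z gives the same grasp; the last joint's range is limited). The gripper opens to 85 mm and grips with 20 to 120 N. Pads are 22 mm wide; open, the fingers measure 114 mm over their backs; the gripper's body (76 mm by 85 mm) begins 54 mm behind the grasp point. The pads swing forward as they close: fully open they stand 13 mm farther back than shut.
Start: joints at [69.328, 14.897, -7.913, 67.191, 0, 90], TCP at [185.332, 491.19, 216.604] pointing down, gripper open.
Joint ranges: [-159.42, 159.42], [-47.68, 98.78], [-73.54, 78.23], [-108.79, 121.32], [-90, 84.71], [-180, 180]. Speed limits (degrees/s): [147.25, 147.25, 180, 180, 180, 180].

### API

Orientations are given as a 3x3 rotation matrix whose columns are the frame's x, y, z axes.
In Python, from cell import robot, viewer, job gives the robot as it stands.
- The arm moves only by the tool play_rows, never from a script. Its argument "motion" is a list of rows, each a list of 3 entries, a list of its own where there are three numbers: the turn, a rotation vector about the world's x, y, z as a fraction of full scale, then the shift along the world's x, y, z as a fraction of full scale, then the finger opening in mm, from 0 to 85.4. In form: [[[ax, ay, az], [dx, dy, dz], gripper], ...]. A call has 1 to 8 rows; each row is the pose to reach, as a shift and turn from the pose commanded when the call began, turning the shorter way round; what a row does not reach only later rows make up. Full scale, the value 1, is 75 cm for a shift and 2 pi rad for a turn. A row lasts 1/10 s, in which the tool goes at most 50 mm and 8.59 degrees, less where a joint would pass 70% of its speed; a pose out of reach is approached as far as the arm can. A call with a number of a shift or a turn outside -1 to 1 is refused whole. A call with a gripper value outside its range is refused whole. The fingers move at their own pace and stop on an object; "squeeze" is the grip in N (left out, the last holds). Time passes only in rows, so rows that repeat a pose let the fingers close. It gives the time, the measured TCP pose, the force, the opening and the grip force at its end, in the units of the state.
- robot.read_state(): the state, without advancing time (a new reading comes with each control period).
- viewer.get_image(name): name is "side" or "top"; returns the picture (420x560x3 uint8, red, green, blue); there is no depth.
- viewer.camera_model(name): a dict with "fx", "fy", "cx", "cy" (pixels), "k1" (the pictures are not rectified: a ray, as slopes to the right and down, at radius r is drawn at 1 + k1 r^2 times it, then the intrinsics apply), "world_from_camera" (4x4, takes a point from camera to world coordinates). Camera axes: x right, y down, z forward; pixel columns grow to the right and rows downward; lengths in mm; the calibration is good to about 2 mm. A picture is of the moment at which its call begins. camera_model takes no time and is no camera call.
- job.finish_job(): hands the job in; it is judged then, once.
The state is a dict: "clock": time; "joints": joint angles; "qvel": joint speeds; "effort": joint torques, N m; "eef_pos": TCP position; "ee_rot": TCP orientation; "ft_force": force on the tool from outside, world axes, zero at the start; "ft_torque": the same for the moment, N m; "opening": finger opening in mm; "grip_force": force on a finger pad.
Only numpy, scipy, OpenCV 4.12 (cv2) and the standard library are available. Lean on these libraries where they do the work, as an engineer would, in place of code of your own. Each camera call takes 0.05 s, during which the arm holds its last target. There are 200 camera calls.

### The job

Press the yellow paddle down with one fingertip to hold the spring-closed amber hood open, and meanwhile, with the other fingertip against its blue plate, push the circuit-board carrier along its lane under the hood until it is fully home against the end stop. Keep the hood held open until the carrier is home, then let go so that the hood shuts over it and take the hand clear. The carrier is only pushed, never lifted or tipped, and the jar, cartridge and copper coupon beside the station are left alone.

Things in the scene. Friction and masses are not known exactly. Their poses are not given: they have to be found in the camera images.
- station: Fixed curing station, aluminium base 350 x 160 mm. Origin at table height on the lane's centre line, below the front face of the orange shutter. x runs along the lane in the push direction, y left across it (to the paddle), z up. Black lane deck 20 mm above the table, x = -222 to +75 mm, between steel rails 6 mm high at y = +-28.5 mm. Lamp box 52 mm high at x = 87 to 121 mm.
- end_stop (a point): Foot of the dark end stop's face, at deck height on the lane's centre line, x = +58 mm of the station. The stop is 60 mm wide and 24 mm high above the deck.
- hood (a joint): Amber clear hood, angle in rad: 0 shut, 0.5 fully open (hard stop). A spring shuts it. Shut, it covers station x = 0 to 72, y = -34 to +36 mm, roof 60 mm above the table. Its hinge shaft, 10 mm thick, runs along x at y = 38, z = 56 mm, from x = -213 to +83 mm, in three posts 62 mm high. Pressing the paddle down raises it.
- shutter (a point): Middle of the lower edge of the hood's orange shutter plate, which closes the hood's mouth: 4 mm thick, 35 mm wide, station x = 0 to 4, y = -30 to +5 mm. Shut, the edge is 9 mm above the deck: it blocks the carrier's front block but clears its tongue. With the hood at 0.3 rad or more the block passes under it.
- paddle (a point): Yellow paddle fixed to the hood's shaft: plate 160 (x) x 60 (y) x 5 mm, station x = -200 to -40 mm. This point: the centre of its upper face. Hood shut: it slopes up to the left by 0.5 rad, centre at y = 84, z = 59 mm of the station. Hood fully open: level, y = 50 to 110 mm, upper face 36 mm above the table. Takes 2 to 6 N to press; a fingertip may slide along it.
- carrier: Loose dark carrier 112 x 54 mm, 0.15 to 0.3 kg, lying in the lane before the hood. Origin at the centre of its underside, x towards the hood. Front block with white circuit board: x = +11 to +56 mm, 50 mm wide, 19 mm high; behind it a tongue 7 mm high. Fully home, its origin is at x = +2 mm of the station.
- push_plate (a point): Centre of the rear (robot side) face of the carrier's blue upright push plate: 8 mm thick, 44 mm wide, from 7 to 32 mm above the deck (top 52 mm above the table). This point is 56 mm behind the carrier's origin, 20 mm above its underside.
- jar: Bystander: white jar with blue cap, 44 mm wide, 60 mm high, standing loose on the table; origin at its foot.
- syringe: Bystander: amber glue cartridge standing loose on a 36 mm foot, 82 mm high; origin at its foot.
- coupon: Bystander: copper plate 60 x 45 x 8 mm lying loose on the table; origin at the centre of its underside.
Mind the look-alikes: they are no part of the job. Leave any turquoise look-alike of the carrier alone.

How it is judged (in metres and radians):
On the way, in this order (a step that is already met when the one before it is completed fails the run):
1. the hood is held open by a finger on the paddle, the carrier still outside (value of joint hood above 0.3 rad and contact force between the fingers and yellow_paddle above 0.5 N and x of carrier in the frame of station below -0.05 m), for 0.1 s.
2. the carrier is home while a finger still holds the hood open (x of carrier in the frame of station above -0.004 m and value of joint hood above 0.25 rad and contact force between the fingers and yellow_paddle above 0.5 N), for 0.1 s.
At the end, for the whole second after the job is handed in: The carrier lies flat in the lane within 6 mm of the end stop, at rest, and the hood is shut over it (below 0.04 rad) (x of carrier in the frame of station between -0.004 and 0.008 m and z of carrier in the frame of station below 0.024 m and value of joint hood below 0.04 rad and angle between the x axis of carrier and the x axis of station, either way round below 0.08 rad and angle between carrier's own z axis and vertical below 0.05 rad and linear speed of carrier below 0.01 m/s); the robot touches nothing.
It fails at once if the carrier is lifted or tipped (z of carrier in the frame of station above 0.03 m or angle between carrier's own z axis and vertical above 0.2 rad).
It fails at once if the jar is pushed away or knocked over (distance of jar from where it was at the start of the episode above 0.015 m or angle between jar's own z axis and vertical above 0.3 rad).
It fails at once if the glue cartridge is pushed away or knocked over (distance of syringe from where it was at the start of the episode above 0.015 m or angle between syringe's own z axis and vertical above 0.3 rad).
It fails at once if the copper coupon is pushed away or knocked over (distance of coupon from where it was at the start of the episode above 0.015 m or angle between coupon's own z axis and vertical above 0.3 rad).
It also fails if it takes over 42 s, if anything falls off the work surface, if the arm or the gripper's body presses on something with over 40 N, if the wrist force passes 120 N, or if a joint passes its speed limit or range.

## Working session

There is one attempt and no reset: what is moved stays moved. The work goes in short steps, Python scripts to look and compute and a tool call to move; the robot and the scene stay as the last step left them, time stands still between calls to the robot, and variables do not carry over. Pictures are saved under pics/ and viewed, at most 10 in all, crops included, and the job is handed in when it is done.

Besides the shell and the picture viewer there is one more tool, called after ">>>" by a JSON object that holds its "name" and its "arguments", one argument or row to a line. play_rows: Moves the arm, as the interface text tells. Shift numbers are shares of 75 cm and turn numbers shares of 2 pi rad, none past 1 either way. Its arguments: {"type":"object","properties":{"motion":{"type":"array","items":{"type":"array"}},"squeeze":{"type":"number"}},"required":["motion"]}

```bash
mkdir -p pics; ls; python3 - <<'E'
from cell import robot,viewer,job
import cv2,numpy as np
np.set_printoptions(precision=4,suppress=True)
s=robot.read_state();print(s)
for n in("side","top"):
    im=viewer.get_image(n);cv2.imwrite(f"pics/{n}0.png",cv2.cvtColor(im,cv2.COLOR_RGB2BGR));print(n,viewer.camera_model(n))
E
```

```text
pics
{'clock': 0.0, 'joints': array([69.3277, 14.9354, -7.9887, 67.1901,  0.0007, 90.0017]), 'qvel': array([ 0.0175, -0.0484,  0.0044, -0.0047, -0.0506,  0.1345]), 'effort': array([  0.0004, -40.5676,  25.3923,   0.0187,  -0.    ,   0.    ]), 'eef_pos': array([185.0726, 490.51  , 215.7483]), 'ee_rot': array([[-0.9356,  0.353 , -0.0007],
       [ 0.3531,  0.9356, -0.0019],
       [ 0.    , -0.002 , -1.    ]]), 'ft_force': array([-0.0889, -0.6544, -0.2237]), 'ft_torque': array([-0.0188, -0.0104, -0.0743]), 'grip_force': 0.0, 'opening': 85.67156875866924}
side {'fx': 406.1325690400324, 'fy': 406.1325690400324, 'cx': 282.8815175144676, 'cy': 214.26468319720857, 'k1': -0.0685688759958936, 'world_from_camera': array([[ -0.9792,  -0.124 ,   0.1608, 474.598 ],
       [ -0.203 ,   0.5882,  -0.7828, 529.648 ],
       [  0.0025,  -0.7992,  -0.6011, 472.9437],
       [  0.    ,   0.    ,   0.    ,   1.    ]])}
top {'fx': 398.77912228030215, 'fy': 398.77912228030215, 'cx': 278.88858420397827, 'cy': 210.96673212789406, 'k1': 0.037033749202874264, 'world_from_camera': array([[ -0.0166,  -0.9977,   0.0657, 520.019 ],
       [ -0.9995,   0.0185,   0.0273,  11.773 ],
       [ -0.0284,  -0.0652,  -0.9975, 749.3936],
       [  0.    ,   0.    ,   0.    ,   1.    ]])}
```

View pics/side0.png

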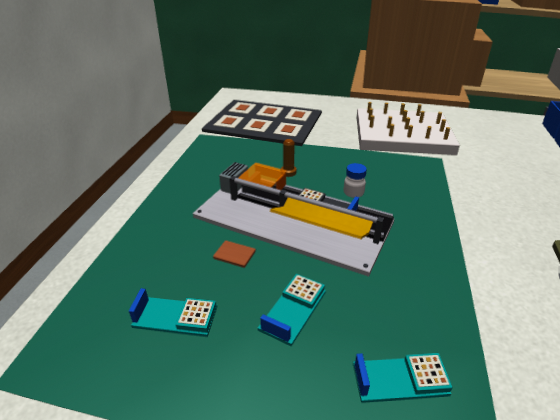

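View pics/top0.png

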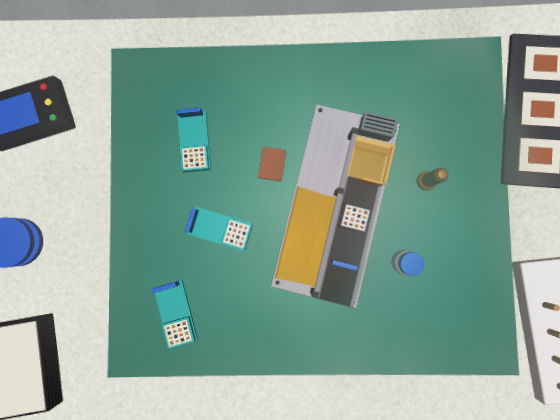

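The real carrier is the dark one in the lane: blue plate at about (345,265) and board at (355,217) in the top view. The look-alikes are the three turquoise carriers at (195,140), (220,228) and (173,313), and I leave those alone. The paddle is the yellow plate at (305,237), not the amber hood at (370,160). Jar (410,263), cartridge (432,180), coupon (272,163).

```bash
cat > h.py <<'E'
import cv2,numpy as np
from cell import robot,viewer,job
from scipy.optimize import least_squares
np.set_printoptions(precision=3,suppress=True)
def shot(n,f):
    im=cv2.cvtColor(viewer.get_image(n),cv2.COLOR_RGB2BGR);cv2.imwrite(f"pics/{f}.png",im);return im
def proj(n,P):
    c=viewer.camera_model(n);T=np.linalg.inv(c["world_from_camera"])
    K=np.array([[c["fx"],0,c["cx"]],[0,c["fy"],c["cy"]],[0,0,1]])
    return cv2.projectPoints(np.asarray(P,float).reshape(-1,1,3),cv2.Rodrigues(T[:3,:3])[0],T[:3,3],K,np.array([c["k1"],0,0,0]))[0][:,0]
def st(p,P):
    c,s=np.cos(p[2]),np.sin(p[2]);P=np.asarray(P,float)
    return P@np.array([[c,s,0],[-s,c,0],[0,0,1]])+[p[0],p[1],0]
def mask(im,lo,hi,box):
    h=cv2.inRange(cv2.cvtColor(im,cv2.COLOR_BGR2HSV),lo,hi);m=np.zeros_like(h);x0,y0,x1,y1=box;m[y0:y1,x0:x1]=h[y0:y1,x0:x1];return m
def quad(m):
    c=max(cv2.findContours(m,0,1)[0],key=cv2.contourArea);h=cv2.convexHull(c)
    return cv2.approxPolyN(h,4,ensure_convex=True).reshape(-1,2).astype(float)
E
python3 - <<'E'
from h import *
t=cv2.imread("pics/top0.png");s=cv2.imread("pics/side0.png")
m=mask(t,(15,150,90),(30,255,255),(265,183,340,300));ms=mask(s,(15,150,90),(30,255,255),(260,190,390,250))
qt,qs=quad(m),quad(ms);print(qt,qs)
C=[(-200,110.3,73.4),(-40,110.3,73.4),(-40,57.7,44.6),(-200,57.7,44.6)]
near=lambda a,q:(a[:,None]-q[None])[range(len(a)),np.linalg.norm(a[:,None]-q[None],axis=2).argmin(1)]
p0=[560,-130,-.22]
ft=least_squares(lambda p:near(proj("top",st(p,C)),qt).ravel(),p0,x_scale=[1,1,.01]);p=ft.x
print(p,ft.fun)
print("side resid",near(proj("side",st(p,C)),qs))
b=mask(t,(100,120,60),(130,255,255),(325,250,365,280));ys,xs=np.nonzero(b);print("blue",xs.mean(),ys.mean(),xs.min(),xs.max(),ys.min(),ys.max())
# carrier x: top-face centre of the plate at z=52
g=least_squares(lambda q:proj("top",st(p,[(q[0],q[1],52)]))[0]-[xs.mean(),ys.mean()],[-170,0]).x;print("plate top centre st",g)
for n,im in(("top",t),("side",s)):
    o=im.copy()
    pts=C+[(-213,38,61),(83,38,61),(-222,-28.5,26),(75,-28.5,26),(0,-34,60),(72,-34,60),(g[0]-4,22,52),(g[0]-4,-22,52)]
    for u in proj(n,st(p,pts)): cv2.drawMarker(o,tuple(int(round(v)) for v in u),(255,0,255),cv2.MARKER_CROSS,5)
    x0,y0=(260,90) if n=="top" else (190,140)
    cv2.imwrite(f"pics/{n}1.png",cv2.resize(o[y0:y0+225,x0:x0+210],None,fx=2.6,fy=2.6,interpolation=2))
a=cv2.imread("pics/top1.png");b=cv2.imread("pics/side1.png");o=np.hstack([a,b]);cv2.imwrite("pics/c1.png",cv2.resize(o,(800,int(o.shape[0]*800/o.shape[1]))))
E
```

```text
[[336. 197.]
 [314. 285.]
 [275. 277.]
 [298. 187.]] [[373. 221.]
 [365. 240.]
 [269. 210.]
 [288. 197.]]
[ 614.685 -127.951   -0.266] [ 4.584  1.641  4.721 -0.219 -4.884 -1.    -4.762 -0.463]
side resid [[-2.195 -7.006]
 [ 2.626 -4.557]
 [-2.49   6.282]
 [-2.551  7.436]]
blue 343.9909090909091 264.8363636363636 332 356 260 269
plate top centre st [-151.57     8.384]
```

View pics/c1.png

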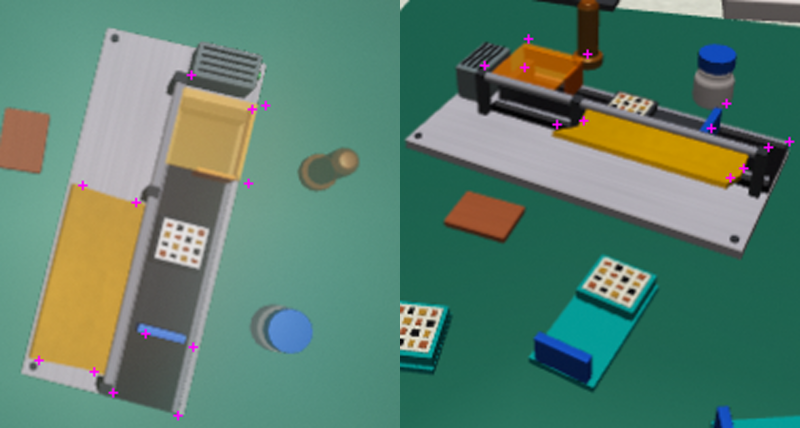

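The crop confirms the choice: dark carrier in the lane, blue plate at about (344,265). The yellow runs right up to the shaft, so the inner-edge corners misled the fit. I'll refit using the outer edge, the deck rear corner and the lamp box.

```bash
python3 - <<'E'
from h import *
t=cv2.imread("pics/top0.png");s=cv2.imread("pics/side0.png")
T3=[(-200,110.3,73.4),(-40,110.3,73.4),(-222,-28.5,20)]
T2=np.array([(274.5,277),(298,186.5),(355.5,306.8)])
S3=[(-200,112.7,69),(-40,112.7,69)];S2=np.array([(365,240),(269,210.)])
f=lambda p:np.r_[(proj("top",st(p,T3))-T2).ravel(),.7*(proj("side",st(p,S3))-S2).ravel()]
r=least_squares(f,[600,-130,-.23],x_scale=[1,1,.01]);p=r.x;print(p,r.fun)
np.save("p.npy",p)
g=least_squares(lambda q:proj("top",st(p,[(q[0],q[1],52)]))[0]-[344.,264.8],[-170,0]).x;print("plate top centre st",g)
def ov(n,im):
    o=im.copy()
    pts=T3[:2]+[(-213,38,61),(83,38,61),(-222,28.5,20),(-222,-28.5,20),(75,-28.5,26),(0,-34,60),(72,-34,60),(g[0]-4,22,52),(g[0]-4,-22,52),(87,0,52),(121,0,52)]
    for u in proj(n,st(p,pts)): cv2.drawMarker(o,tuple(int(round(v)) for v in u),(255,0,255),cv2.MARKER_CROSS,5)
    x0,y0=(260,90) if n=="top" else (190,140)
    return o[y0:y0+225,x0:x0+210]
o=np.hstack([ov("top",t),ov("side",s)]);cv2.imwrite("pics/c2.png",cv2.resize(o,(800,428),interpolation=2))
E
```

```text
[ 618.657 -119.517   -0.234] [ 3.176  2.224 -0.029  0.193 -3.905 -1.355 -1.736 -1.77   0.528  0.751]
plate top centre st [-153.074    3.997]
```

View pics/c2.png

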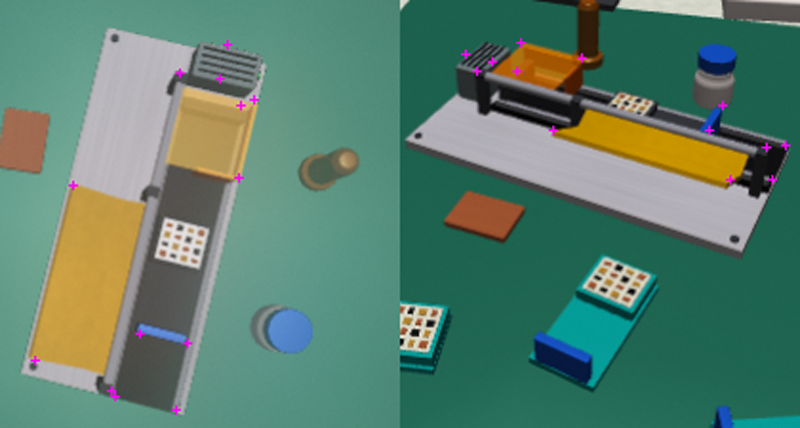

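```bash
python3 - <<'E'
from h import *
T3=[(-200,110.3,73.4),(-40,110.3,73.4)];T2=np.array([(274.5,277),(298,186.5)])
S3=[(-200,112.7,69),(-40,112.7,69)];S2=np.array([(365,240),(269,210.)])
f=lambda p:np.r_[(proj("top",st(p,T3))-T2).ravel(),.7*(proj("side",st(p,S3))-S2).ravel(),(proj("top",st(p,[(p[3],0,52)]))-[344.,264.8]).ravel()]
r=least_squares(f,[600,-130,-.23,-150],x_scale=[1,1,.01,1]);p=r.x;print(p,r.fun)
np.save("p.npy",p)
s=robot.read_state();R=s["ee_rot"];a=np.arctan2(R[1,1],R[0,1]);d=p[2]+np.pi/2-a
px=p[3]-4
tgt=st(p,[(px-11-12,47,0)])[0];print("plate rear",px,"carrier",px+56,"target",tgt,"turn deg",np.degrees(d),d/2/np.pi)
print("shift frac xy",(tgt-s["eef_pos"])[:2]/750,"xdir",st([0,0,p[2]],[(1,0,0)]))
E
```

```text
[ 614.719 -119.967   -0.269 -149.44 ] [ 0.039  1.407  0.007  0.154 -2.547 -0.35   0.477  0.723  0.13   0.032]
plate rear -153.43996796126112 carrier -97.43996796126112 target [457.079 -27.828   0.   ] turn deg 5.284047508893379 0.014677909746926055
shift frac xy [ 0.363 -0.691] xdir [[ 0.964 -0.265  0.   ]]
```

>>> {"name": "play_rows", "arguments": {
  "motion": [
    [[0,0,0.0158],[0.363,-0.691,-0.02],85],
    [[0,0,0.0158],[0.363,-0.691,-0.02],85],
    [[0,0,0.0158],[0.363,-0.691,-0.02],85],
    [[0,0,0.0158],[0.363,-0.691,-0.02],85],
    [[0,0,0.0158],[0.363,-0.691,-0.02],85],
    [[0,0,0.0158],[0.363,-0.691,-0.02],85],
    [[0,0,0.0158],[0.363,-0.691,-0.02],85],
    [[0,0,0.0158],[0.363,-0.691,-0.02],85]
  ]
}}

```text
clock: 0.9
eef_pos: [371.6, 135.2, 206.2]
ee_rot: [[-0.966, 0.258, 0.0], [0.258, 0.966, 0.0], [-0.0, 0.0, -1.0]]
ft_force: [1.0, 0.4, 0.2]
opening: 85.5
grip_force: 0.0
```

>>> {"name": "play_rows", "arguments": {
  "motion": [
    [[0,0,0],[0.11,-0.21,-0.08],85],
    [[0,0,0],[0.11,-0.21,-0.08],85],
    [[0,0,0],[0.11,-0.21,-0.08],85],
    [[0,0,0],[0.11,-0.21,-0.08],85],
    [[0,0,0],[0.11,-0.21,-0.08],85],
    [[0,0,0],[0.11,-0.21,-0.08],85]
  ]
}}

```text
clock: 1.5
eef_pos: [453.1, -20.8, 145.7]
ee_rot: [[-0.965, 0.261, -0.002], [0.261, 0.965, 0.001], [0.002, -0.0, -1.0]]
ft_force: [-0.7, 0.5, -0.4]
opening: 85.1
grip_force: 0.0
```

```bash
python3 - <<'E'
from h import *
s=robot.read_state();print(s["clock"],s["eef_pos"],s["ft_force"])
t=shot("top","top2");d=shot("side","side2")
cv2.imwrite("pics/c3.png",cv2.resize(np.hstack([t[90:315,250:460],d[110:335,190:400]]),(800,428),interpolation=2))
E
```

```text
1.5 [453.066 -20.797 145.655] [-0.732  0.524 -0.355]
```

View pics/c3.png

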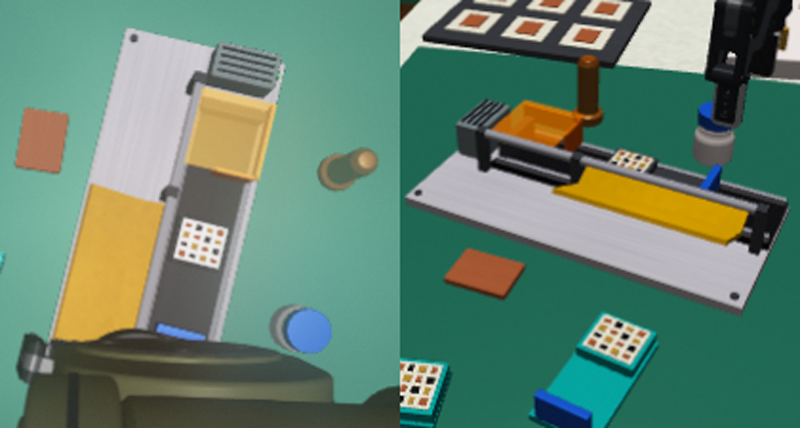

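The view shows the left finger in the side picture, its tip at about pixel (362,176), above and behind the paddle. The arm hides the plate's rear in the top view. I'll check the finger tip height against projection.

```bash
python3 - <<'E'
from h import *
p=np.load("p.npy");p[2]=-.262
s=robot.read_state();e=s["eef_pos"];R=s["ee_rot"]
for k in(-1,1):
  for off in (8,0,-5):print(k,off,proj("side",[e+R@[x,k*50,off] for x in(-11,11)]).round(1).tolist())
c,sn=np.cos(p[2]),np.sin(p[2]);w=(e-[p[0],p[1],0])[:2];print("tcp in st",c*w[0]+sn*w[1],-sn*w[0]+c*w[1])
# plate location under the new yaw
g=least_squares(lambda q:proj("top",st(p,[(q[0],q[1],52)]))[0]-[344.,264.8],[-150,0]).x;print(g)
d=cv2.imread("pics/side2.png");cv2.imwrite("pics/c4.png",cv2.resize(d[110:200,330:440],(770,630)[:2] if 0 else (726,594),interpolation=2))
E
```

```text
-1 8 [[370.3, 164.1], [383.3, 167.2]]
-1 0 [[370.9, 159.8], [384.0, 162.9]]
-1 -5 [[371.3, 157.1], [384.5, 160.2]]
1 8 [[350.5, 194.4], [364.9, 198.3]]
1 0 [[351.0, 189.9], [365.6, 193.7]]
1 -5 [[351.4, 187.0], [366.0, 190.8]]
tcp in st -182.03702113076298 55.092946080943044
[-149.439    1.216]
```

View pics/c4.png

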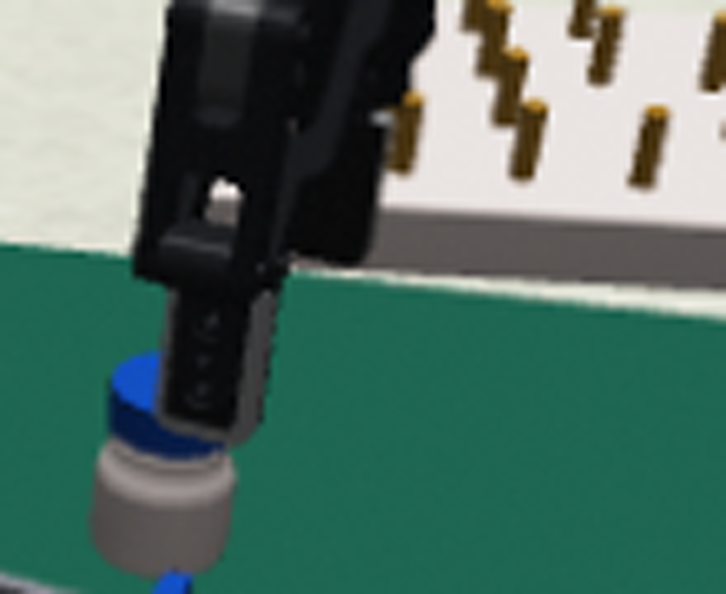

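>>> {"name": "play_rows", "arguments": {
  "motion": [
    [[0,0,0],[-0.007,-0.01,-0.06],85],
    [[0,0,0],[-0.007,-0.01,-0.06],85],
    [[0,0,0],[-0.007,-0.01,-0.06],85],
    [[0,0,0],[-0.007,-0.01,-0.06],85]
  ]
}}

```text
clock: 2.0
eef_pos: [450.1, -27.1, 103.1]
ee_rot: [[-0.966, 0.257, 0.003], [0.257, 0.966, -0.0], [-0.003, 0.001, -1.0]]
ft_force: [0.3, -0.0, 0.1]
opening: 84.9
grip_force: 0.0
```

```bash
python3 - <<'E'
from h import *
p=np.load("p.npy");p[2]=-.262
s=robot.read_state();e=s["eef_pos"];R=s["ee_rot"];print(s["clock"],e,s["joints"],s["ft_force"],s["opening"])
d=shot("side","side3");s=robot.read_state();print(s["eef_pos"])
for k in(-1,1):
  for off in (8,-5,-30):
    q=proj("side",[e+R@[x,k*50,off] for x in(-11,11)]);print(k,off,q.round(1).tolist())
    for u in q: cv2.circle(d,tuple(int(round(v)) for v in u),0,{8:(0,0,255),-5:(255,0,255),-30:(0,255,255)}[off],-1)
c,sn=np.cos(p[2]),np.sin(p[2]);w=(e-[p[0],p[1],0])[:2];print("tcp in st",c*w[0]+sn*w[1],-sn*w[0]+c*w[1])
cv2.imwrite("pics/c5.png",cv2.resize(d[120:240,300:445],(725,600),interpolation=2))
E
```

```text
2.0 [450.072 -27.057 103.089] [ -3.448  12.433 -29.541  47.849   0.01   11.452] [ 0.334 -0.012  0.072] 84.85340999271311
[450.45  -27.2   103.231]
-1 8 [[369.0, 184.0], [381.4, 187.2]]
-1 -5 [[370.0, 177.6], [382.5, 180.8]]
-1 -30 [[371.9, 164.9], [384.8, 168.0]]
1 8 [[350.0, 215.1], [363.6, 219.1]]
1 -5 [[350.9, 208.4], [364.7, 212.3]]
1 -30 [[352.7, 194.8], [366.9, 198.7]]
tcp in st -183.09322269298818 47.09382266914673
```

View pics/c5.png

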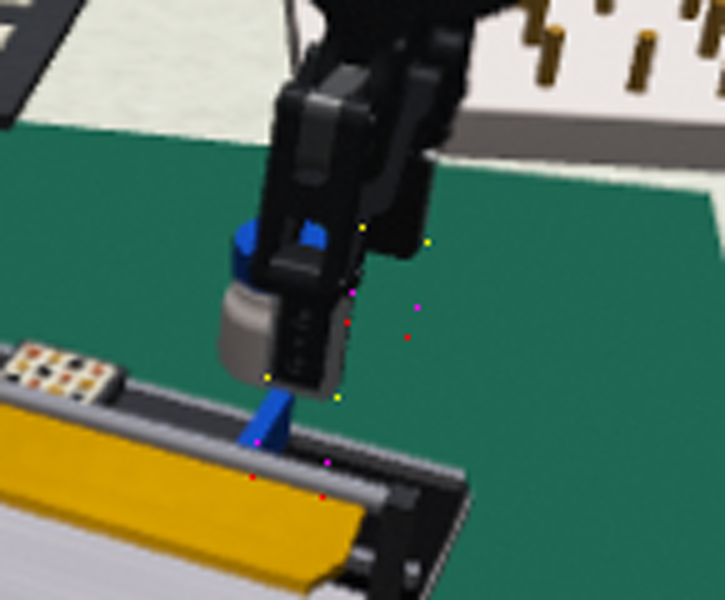

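The crop shows the left tip at about px (365,198) and the right at about (382,170). Both stand about 25 mm higher than the nominal TCP offset, so I'll descend in small steps and feel for the paddle.

>>> {"name": "play_rows", "arguments": {
  "motion": [
    [[0,0,0],[0.008,-0.002,-0.02],85],
    [[0,0,0],[0.008,-0.002,-0.027],85],
    [[0,0,0],[0.008,-0.002,-0.027],85]
  ]
}}

```text
clock: 2.35
eef_pos: [454.6, -29.1, 81.4]
ee_rot: [[-0.966, 0.258, -0.0], [0.258, 0.966, 0.0], [0.0, 0.0, -1.0]]
ft_force: [0.3, 0.3, -0.3]
opening: 85.1
grip_force: 0.0
```

>>> {"name": "play_rows", "arguments": {
  "motion": [
    [[0,0,0],[0,0,-0.007],85],
    [[0,0,0],[0,0,-0.014],85],
    [[0,0,0],[0,0,-0.014],85]
  ]
}}

```text
clock: 2.65
eef_pos: [453.9, -29.2, 70.1]
ee_rot: [[-0.966, 0.259, -0.001], [0.259, 0.966, 0.0], [0.001, -0.0, -1.0]]
ft_force: [-0.3, -1.0, 0.4]
opening: 85.0
grip_force: 0.0
```

>>> {"name": "play_rows", "arguments": {
  "motion": [
    [[0,0,0],[0,0,-0.007],85],
    [[0,0,0],[0,0,-0.014],85],
    [[0,0,0],[0,0,-0.014],85]
  ]
}}

```text
clock: 2.95
eef_pos: [453.8, -29.3, 59.3]
ee_rot: [[-0.966, 0.259, -0.002], [0.259, 0.966, 0.0], [0.001, -0.0, -1.0]]
ft_force: [-0.4, -0.0, -0.0]
opening: 85.3
grip_force: 0.0
```

>>> {"name": "play_rows", "arguments": {
  "motion": [
    [[0,0,0],[0,0,-0.01],85],
    [[0,0,0],[0,0,-0.01],85],
    [[0,0,0],[0,0,-0.01],85]
  ]
}}

```text
clock: 3.25
eef_pos: [454.3, -29.3, 52.3]
ee_rot: [[-0.966, 0.259, -0.001], [0.259, 0.966, 0.0], [0.001, -0.0, -1.0]]
ft_force: [-0.5, 0.5, -0.3]
opening: 84.8
grip_force: 0.0
```

>>> {"name": "play_rows", "arguments": {
  "motion": [
    [[0,0,0],[0,0,-0.008],85],
    [[0,0,0],[0,0,-0.008],85],
    [[0,0,0],[0,0,-0.008],85]
  ]
}}

```text
clock: 3.55
eef_pos: [454.3, -29.3, 46.4]
ee_rot: [[-0.966, 0.259, -0.001], [0.259, 0.966, 0.0], [0.001, -0.0, -1.0]]
ft_force: [-0.3, 0.1, 0.5]
opening: 85.2
grip_force: 0.0
```

```bash
python3 - <<'E'
from h import *
t=shot("top","top4");d=shot("side","side4");s=robot.read_state();print(s["clock"],s["eef_pos"],s["ft_force"],s["ft_torque"])
cv2.imwrite("pics/c6.png",cv2.resize(np.hstack([t[90:315,250:460],d[140:290,270:410][:, :]  if 0 else d[100:325,220:430]]),(800,428),interpolation=2))
E
```

```text
3.65 [454.601 -29.293  46.643] [ 0.359 -0.265  0.451] [ 0.03  -0.001  0.024]
```

View pics/c6.png

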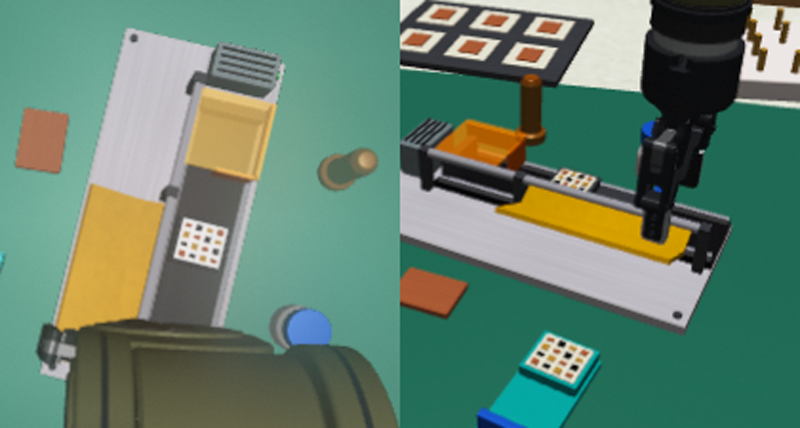

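The side view shows the left finger just above the yellow paddle at about px (343,225), with the hood still shut. I'll carry on down in small steps.

>>> {"name": "play_rows", "arguments": {
  "motion": [
    [[0,0,0],[0,0,-0.005],85],
    [[0,0,0],[0,0,-0.005],85],
    [[0,0,0],[0,0,-0.005],85]
  ]
}}

```text
clock: 3.95
eef_pos: [454.4, -29.3, 42.7]
ee_rot: [[-0.966, 0.259, -0.0], [0.259, 0.966, 0.0], [0.0, -0.0, -1.0]]
ft_force: [0.0, 0.0, 0.8]
opening: 84.9
grip_force: 0.0
```

>>> {"name": "play_rows", "arguments": {
  "motion": [
    [[0,0,0],[0,0,-0.005],85],
    [[0,0,0],[0,0,-0.005],85],
    [[0,0,0],[0,0,-0.005],85]
  ]
}}

```text
clock: 4.25
eef_pos: [454.4, -29.3, 38.9]
ee_rot: [[-0.966, 0.259, -0.0], [0.259, 0.966, 0.0], [0.0, -0.0, -1.0]]
ft_force: [-0.6, 0.7, 1.5]
opening: 85.3
grip_force: 0.0
```

>>> {"name": "play_rows", "arguments": {
  "motion": [
    [[0,0,0],[0,0,-0.005],85],
    [[0,0,0],[0,0,-0.005],85],
    [[0,0,0],[0,0,-0.005],85]
  ]
}}

```text
clock: 4.55
eef_pos: [454.8, -29.3, 35.4]
ee_rot: [[-0.966, 0.259, 0.0], [0.259, 0.966, -0.0], [-0.0, 0.0, -1.0]]
ft_force: [-0.3, 0.5, 1.9]
opening: 85.0
grip_force: 0.7
```

>>> {"name": "play_rows", "arguments": {
  "motion": [
    [[0,0,0],[0,0,-0.005],85],
    [[0,0,0],[0,0,-0.005],85],
    [[0,0,0],[0,0,-0.005],85]
  ]
}}

```text
clock: 4.85
eef_pos: [454.7, -29.3, 31.6]
ee_rot: [[-0.966, 0.259, 0.0], [0.259, 0.966, -0.0], [-0.0, 0.0, -1.0]]
ft_force: [0.7, 0.0, 2.0]
opening: 85.1
grip_force: 0.8
```

>>> {"name": "play_rows", "arguments": {
  "motion": [
    [[0,0,0],[0,0,-0.005],85],
    [[0,0,0],[0,0,-0.01],85],
    [[0,0,0],[0,0,-0.01],85]
  ]
}}

```text
clock: 5.15
eef_pos: [454.6, -29.4, 23.7]
ee_rot: [[-0.966, 0.259, -0.0], [0.259, 0.966, -0.0], [0.0, -0.0, -1.0]]
ft_force: [0.4, 0.0, 2.6]
opening: 85.1
grip_force: 1.0
```

>>> {"name": "play_rows", "arguments": {
  "motion": [
    [[0,0,0],[0,0,-0.005],85],
    [[0,0,0],[0,0,-0.009],85],
    [[0,0,0],[0,0,-0.009],85]
  ]
}}

```text
clock: 5.45
eef_pos: [454.3, -29.8, 17.0]
ee_rot: [[-0.966, 0.259, -0.001], [0.259, 0.966, -0.001], [0.0, -0.001, -1.0]]
ft_force: [-0.3, -2.9, 3.1]
opening: 84.8
grip_force: 1.7
```

```bash
python3 - <<'E'
from h import *
t=shot("top","top5");d=shot("side","side5");s=robot.read_state();print(s["clock"],s["eef_pos"],s["ft_force"],s["ft_torque"])
cv2.imwrite("pics/c7.png",cv2.resize(np.hstack([t[90:315,250:460],d[130:270,240:370+1]  if 0 else d[100:325,220:430]]),(800,428),interpolation=2))
E
```

```text
5.55 [454.374 -29.737  17.288] [-0.171 -3.098  3.338] [-0.492  0.033 -0.044]
```

View pics/c7.png

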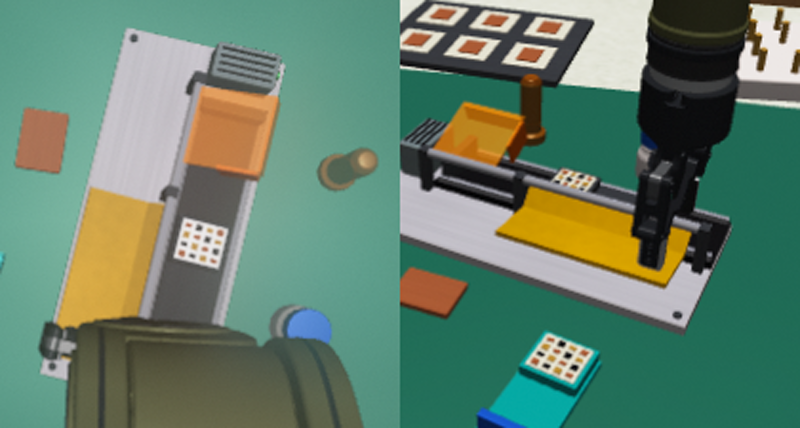

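The hood is clearly open: the amber box is tilted in both views, the paddle's front outer corner is at about (271,222) in the side view, and the carrier board at (355,217) in the top view hasn't moved. I'll estimate the angle from that corner.

```bash
python3 - <<'E'
from h import *
p=np.load("p.npy")
for q in(0,.3,.35,.4,.45,.5):
    a=.5-q
    P=[(-40,38+72*np.cos(a)-v*np.sin(a),56+72*np.sin(a)+v*np.cos(a)) for v in(-20,-25)]
    print(q,proj("side",st(p,P)).round(1).tolist())
for n in(0,5):
    m=mask(cv2.imread(f"pics/side{n}.png"),(15,150,90),(30,255,255),(255,190,330,250));ys,xs=np.nonzero(m);i=xs.argmin();print(n,xs[i],ys[xs==xs[i]].mean())
E
```

```text
0 [[270.2, 208.5], [269.6, 211.4]]
0.3 [[269.9, 219.6], [269.7, 222.2]]
0.35 [[270.0, 221.2], [269.9, 223.8]]
0.4 [[270.2, 222.8], [270.1, 225.2]]
0.45 [[270.5, 224.2], [270.4, 226.6]]
0.5 [[270.8, 225.6], [270.8, 227.8]]
0 271 210.0
5 271 221.5
```

The hood is at about 0.32 rad. I'll go a little lower for margin, then push gently.

>>> {"name": "play_rows", "arguments": {
  "motion": [
    [[0,0,0],[0,0,-0.003],85],
    [[0,0,0],[0,0,-0.006],85],
    [[0,0,0],[0,0,-0.006],85],
    [[0,0,0],[0,0,-0.006],85]
  ]
}}

```text
clock: 5.95
eef_pos: [454.5, -29.3, 12.8]
ee_rot: [[-0.966, 0.259, -0.0], [0.259, 0.966, 0.0], [0.0, -0.0, -1.0]]
ft_force: [-1.8, -2.5, 3.6]
opening: 85.1
grip_force: 1.8
```

>>> {"name": "play_rows", "arguments": {
  "motion": [
    [[0,0,0],[0.005,-0.0013,0],85],
    [[0,0,0],[0.01,-0.0027,0],85],
    [[0,0,0],[0.015,-0.004,0],85],
    [[0,0,0],[0.02,-0.0053,0],85],
    [[0,0,0],[0.025,-0.0067,0],85],
    [[0,0,0],[0.03,-0.008,0],85],
    [[0,0,0],[0.03,-0.008,0],85]
  ]
}}

```text
clock: 6.65
eef_pos: [477.9, -35.5, 12.8]
ee_rot: [[-0.966, 0.259, 0.001], [0.259, 0.966, -0.0], [-0.001, 0.0, -1.0]]
ft_force: [-1.6, -0.5, 1.6]
opening: 84.8
grip_force: 1.4
```

```bash
python3 - <<'E'
from h import *
t=shot("top","top6");d=shot("side","side6");s=robot.read_state();print(s["clock"],s["eef_pos"],s["ft_force"],s["ft_torque"])
m=mask(d,(15,150,90),(30,255,255),(255,190,330,250));ys,xs=np.nonzero(m);i=xs.argmin();print(xs[i],ys[xs==xs[i]].mean())
def board(im):  # bright white board of the carrier in the lane
    m=cv2.inRange(im,(150,150,150),(255,255,255));k=np.zeros_like(m);k[120:240,335:392]=m[120:240,335:392];ys,xs=np.nonzero(k);return xs.mean(),ys.mean(),len(xs)
for n in(0,5,6):print(n,board(cv2.imread(f"pics/top{n}.png")))
E
```

```text
6.75 [477.943 -35.433  12.982] [-1.441  0.518  2.162] [0.161 0.213 0.049]
271 224.0
0 (np.float64(351.42657733109996), np.float64(176.72752652149637), 1791)
5 (np.float64(351.15671641791045), np.float64(179.09968017057568), 1876)
6 (np.float64(351.32337246531483), np.float64(177.26307363927427), 1874)
```

```bash
cat >> h.py <<'E'
def boardpos(n):
    a=cv2.imread("pics/top0.png");tp=a[202:232,341:371]
    im=cv2.imread(f"pics/{n}.png")[120:240,330:395];r=cv2.matchTemplate(im,tp,cv2.TM_CCOEFF_NORMED);_,v,_,l=cv2.minMaxLoc(r);return l[0]+345,l[1]+135,round(v,2)
def hoody(n):
    m=mask(cv2.imread(f"pics/{n}.png"),(15,150,90),(30,255,255),(255,190,330,250));ys,xs=np.nonzero(m);i=xs.argmin();return xs[i],ys[xs==xs[i]].mean()
E
python3 - <<'E'
from h import *
for n in("top0","top5","top6"):print(boardpos(n))
E
```

```text
(356, 217, 1.0)
(356, 217, 1.0)
(357, 211, 0.93)
```

>>> {"name": "play_rows", "arguments": {
  "motion": [
    [[0,0,0],[0.006,-0.0016,0],85],
    [[0,0,0],[0.012,-0.0032,0],85],
    [[0,0,0],[0.018,-0.0048,0],85],
    [[0,0,0],[0.024,-0.0064,0],85],
    [[0,0,0],[0.03,-0.008,0],85],
    [[0,0,0],[0.036,-0.0096,0],85],
    [[0,0,0],[0.036,-0.0096,0],85]
  ]
}}

```text
clock: 7.45
eef_pos: [505.7, -42.8, 13.0]
ee_rot: [[-0.966, 0.259, 0.002], [0.259, 0.966, -0.0], [-0.002, 0.0, -1.0]]
ft_force: [-1.3, 0.3, 3.1]
opening: 84.9
grip_force: 1.3
```

```bash
python3 - <<'E'
from h import *
t=shot("top","top7");d=shot("side","side7");s=robot.read_state();print(s["clock"],s["eef_pos"],s["ft_force"],s["ft_torque"])
print(boardpos("top7"),hoody("side7"))
E
```

```text
7.55 [505.662 -42.776  13.205] [ 0.323 -0.292  2.527] [ 0.068 -0.017 -0.029]
(362, 196, 0.5) (np.int64(271), np.float64(224.0))
```

>>> {"name": "play_rows", "arguments": {
  "motion": [
    [[0,0,0],[0.007,-0.0019,0],85],
    [[0,0,0],[0.014,-0.0037,0],85],
    [[0,0,0],[0.021,-0.0056,0],85],
    [[0,0,0],[0.028,-0.0075,0],85],
    [[0,0,0],[0.035,-0.0094,0],85],
    [[0,0,0],[0.042,-0.0113,0],85],
    [[0,0,0],[0.049,-0.013,0],85],
    [[0,0,0],[0.056,-0.015,0],85]
  ]
}}

```text
clock: 8.35
eef_pos: [546.5, -53.8, 12.8]
ee_rot: [[-0.966, 0.259, -0.0], [0.259, 0.966, 0.0], [0.0, 0.0, -1.0]]
ft_force: [-3.5, 1.6, 2.7]
opening: 85.1
grip_force: 2.0
```

>>> {"name": "play_rows", "arguments": {
  "motion": [
    [[0,0,0],[0.004,-0.001,0],85],
    [[0,0,0],[0.008,-0.002,0],85],
    [[0,0,0],[0.008,-0.002,0],85]
  ]
}}

```text
clock: 8.65
eef_pos: [552.9, -55.4, 12.9]
ee_rot: [[-0.966, 0.259, 0.001], [0.259, 0.966, -0.0], [-0.001, 0.0, -1.0]]
ft_force: [-1.1, -0.2, 1.2]
opening: 84.7
grip_force: 1.5
```

```bash
python3 - <<'E'
from h import *
p=np.load("p.npy")
t=shot("top","top8");d=shot("side","side8");s=robot.read_state();print(s["clock"],s["eef_pos"],s["ft_force"],s["ft_torque"],hoody("side8"))
c,sn=np.cos(p[2]),np.sin(p[2]);w=(s["eef_pos"]-[p[0],p[1],0])[:2];print("tcp in st",c*w[0]+sn*w[1],-sn*w[0]+c*w[1])
E
```

```text
8.75 [552.875 -55.426  13.07 ] [-0.635 -0.059  2.214] [0.129 0.185 0.078] (np.int64(271), np.float64(224.0))
tcp in st -76.75492098914529 45.81391846239477
```

>>> {"name": "play_rows", "arguments": {
  "motion": [
    [[0,0,0],[0.005,-0.0013,0],85],
    [[0,0,0],[0.01,-0.0027,0],85],
    [[0,0,0],[0.01,-0.0027,0],85]
  ]
}}

```text
clock: 9.05
eef_pos: [560.3, -57.4, 12.9]
ee_rot: [[-0.966, 0.259, 0.001], [0.259, 0.966, -0.0], [-0.001, 0.0, -1.0]]
ft_force: [-1.9, 0.3, 2.3]
opening: 85.2
grip_force: 1.5
```

>>> {"name": "play_rows", "arguments": {
  "motion": [
    [[0,0,0],[0.003,-0.0008,0],85],
    [[0,0,0],[0.003,-0.0008,0],85]
  ]
}}

```text
clock: 9.25
eef_pos: [562.1, -58.0, 12.8]
ee_rot: [[-0.966, 0.259, 0.0], [0.259, 0.966, -0.0], [-0.0, -0.0, -1.0]]
ft_force: [-2.4, 0.3, 3.0]
opening: 84.9
grip_force: 1.7
```

>>> {"name": "play_rows", "arguments": {
  "motion": [
    [[0,0,0],[0.003,-0.0008,0],85],
    [[0,0,0],[0.003,-0.0008,0],85]
  ]
}}

```text
clock: 9.45
eef_pos: [564.4, -58.6, 12.8]
ee_rot: [[-0.966, 0.259, 0.0], [0.259, 0.966, -0.0], [-0.0, 0.0, -1.0]]
ft_force: [-1.9, 0.4, 2.4]
opening: 84.9
grip_force: 1.6
```

>>> {"name": "play_rows", "arguments": {
  "motion": [
    [[0,0,0],[0.003,-0.0008,0],85],
    [[0,0,0],[0.003,-0.0008,0],85]
  ]
}}

```text
clock: 9.65
eef_pos: [565.5, -59.0, 12.7]
ee_rot: [[-0.966, 0.259, -0.002], [0.259, 0.966, 0.0], [0.002, -0.0, -1.0]]
ft_force: [-4.7, 1.2, 4.7]
opening: 85.0
grip_force: 3.4
```

>>> {"name": "play_rows", "arguments": {
  "motion": [
    [[0,0,0],[0.003,-0.0008,0],85],
    [[0,0,0],[0.003,-0.0008,0],85]
  ]
}}

```text
clock: 9.85
eef_pos: [565.3, -59.1, 12.4]
ee_rot: [[-0.966, 0.259, -0.006], [0.259, 0.966, 0.001], [0.006, -0.0, -1.0]]
ft_force: [-8.5, 2.6, 7.2]
opening: 84.8
grip_force: 5.4
```

>>> {"name": "play_rows", "arguments": {
  "motion": [
    [[0,0,0],[0.003,-0.0008,0],85],
    [[0,0,0],[0.003,-0.0008,0],85]
  ]
}}

```text
clock: 10.05
eef_pos: [565.3, -59.3, 12.1]
ee_rot: [[-0.966, 0.26, -0.01], [0.26, 0.966, 0.002], [0.01, -0.001, -1.0]]
ft_force: [-11.8, 4.4, 9.8]
opening: 84.8
grip_force: 7.4
```

Force climbs with no further travel, at the travel expected, so the carrier is against the stop. I'll back off a little, then raise to let the hood shut.

>>> {"name": "play_rows", "arguments": {
  "motion": [
    [[0,0,0],[-0.008,0.002,0],85],
    [[0,0,0],[-0.015,0.004,0],85],
    [[0,0,0],[-0.015,0.004,0.01],85],
    [[0,0,0],[-0.015,0.004,0.02],85],
    [[0,0,0],[-0.015,0.004,0.03],85],
    [[0,0,0],[-0.015,0.004,0.04],85],
    [[0,0,0],[-0.015,0.004,0.06],85],
    [[0,0,0],[-0.015,0.004,0.1],85]
  ]
}}

```text
clock: 10.85
eef_pos: [557.5, -57.1, 86.7]
ee_rot: [[-0.966, 0.259, -0.005], [0.259, 0.966, 0.0], [0.005, -0.001, -1.0]]
ft_force: [0.1, -0.4, 0.1]
opening: 85.1
grip_force: 0.0
```

>>> {"name": "play_rows", "arguments": {
  "motion": [
    [[0,0,0],[-0.05,0.013,0.06],85],
    [[0,0,0],[-0.15,0.04,0.12],85],
    [[0,0,0],[-0.2,0.05,0.15],85],
    [[0,0,0],[-0.2,0.05,0.15],85],
    [[0,0,0],[-0.2,0.05,0.15],85],
    [[0,0,0],[-0.2,0.05,0.15],85]
  ]
}}

```text
clock: 11.45
eef_pos: [410.1, -19.8, 201.4]
ee_rot: [[-0.966, 0.258, 0.003], [0.258, 0.966, -0.0], [-0.003, 0.001, -1.0]]
ft_force: [-0.3, 1.3, -0.4]
opening: 85.0
grip_force: 0.0
```

```bash
python3 - <<'E'
from h import *
p=np.load("p.npy")
t=shot("top","top9");d=shot("side","side9");s=robot.read_state();print(s["clock"],s["eef_pos"],s["ft_force"],hoody("side9"))
m=mask(t,(100,120,60),(130,255,255),(335,190,390,260));ys,xs=np.nonzero(m);print(len(xs))
if len(xs):
    g=least_squares(lambda q:proj("top",st(p,[(q[0],q[1],52)]))[0]-[xs.mean(),ys.mean()],[-50,0]).x;print("plate top centre (home -50):",g)
cv2.imwrite("pics/c8.png",cv2.resize(np.hstack([t[90:315,250:460],d[100:325,220:430]]),(800,428),interpolation=2))
E
```

```text
11.55 [410.499 -19.937 200.122] [ 0.32  -0.449 -0.994] (np.int64(271), np.float64(210.0))
113
plate top centre (home -50): [-49.045   0.218]
```

View pics/c8.png

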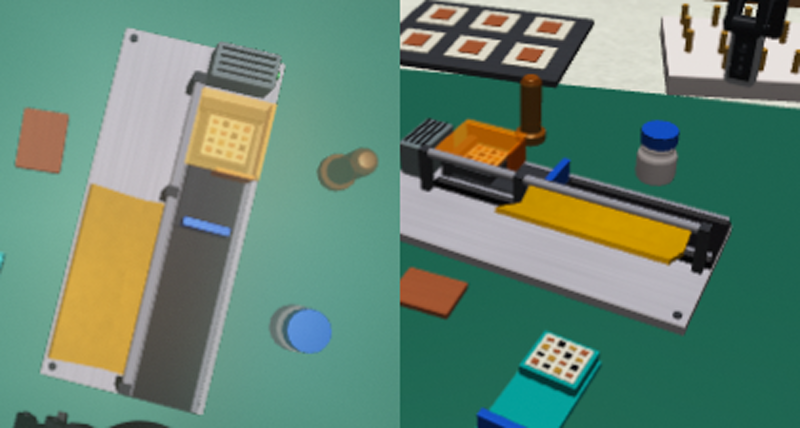

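The hood is shut over the board: the paddle corner is back at its starting row of 210. The plate centre measures -49 mm along the lane, where -50 is home. The jar, cartridge and coupon are in place and the hand is clear.

```bash
python3 -c "
from cell import job
print(job.finish_job())"
```

```text
the job is handed in; nothing more can be done
None
```

I pushed the carrier home against the end stop with the hood held open, let the hood shut over it, took the hand clear and handed the job in at about 11.6 s; no verdict came back.

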